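Fit the right brush head and draw the pole handle out to its second stop

ROBOT

A 7-joint arm with a two-finger parallel gripper is mounted at the origin on the work surface. World frame = base frame: x ahead of the robot, y to its left, z up, the work surface at z = 0. Lengths are in m, angles in rad, forces in N, time in s.
With the tool pointing down it reaches from about 0.4 to 0.875 m from the base axis. Payload 6.5 kg.
Tool frame: the origin (TCP) lies at the very end of the fingers, on their centre line; the grasp point (between the pads) lies 19 mm behind it; z points along the fingers, y is the line along which they close (so a half turn about z gives the same grasp; the last joint's range is limited). The gripper opens to 88 mm and grips with 3 to 60 N. Pads are 18 mm wide; open, the fingers measure 123 mm over their backs; the gripper's body (75 mm by 187 mm) begins 45 mm behind the grasp point.
Start: joints at [1.209, 0.536, -0.004, 1.538, 0.003, 1.067, -0.071], TCP at [0.189, -0.622, 0.239] pointing down, gripper open.
Joint ranges: [-2.7, 2.7], [-0.37, 2.16], [-1.27, 1.26], [0.24, 2.4], [-1.31, 4.45], [0.19, 1.91], [-2.76, 2.76]. Speed limits (rad/s): [2.39, 2.39, 3.14, 3.14, 3.14, 3.14, 3.14].

INTERFACE

Orientations are given as a unit quaternion [w, x, y, z].
In Python, from station import bot gives the robot as it stands.
- The arm moves only by the tool drive_tool, never from a script. Its argument "deltas" is one flat list of numbers, 4 for each row, row after row: the shift along the tool's x, y, z in mm, then the turn about the tool's z in degrees. In form: [x, y, z, spin, x, y, z, spin, ...]. A call has exactly 8 rows; each row shifts and turns the commanded pose from where the row before left it, along the tool's axes as they then stand; what a row does not reach is not made up. A row lasts 1/8 s, in which the tool goes at most 62.5 mm and 10.7 degrees, less where a joint would pass 70% of its speed; a pose out of reach is approached as far as the arm can. A call is refused whole if a number of a shift passes 62.5 or a number of a turn 10.7, either way. A call with a gripper value outside its range is refused whole. "grip" is the finger opening in mm, from 0 to 88.1, set as the call begins (left out, the last holds). The fingers move at their own pace and stop on an object; "newtons" is the grip in N (left out, the last holds). Time passes only in rows, so rows that do not move let the fingers close, or fill a call up. It gives the time, the measured TCP pose, the force and the opening at its end, in the units of the state.
- bot.state(): the state, without advancing time (a new reading comes with each control period).
- bot.camera(name): name is "scene" or "top" or "wrist"; returns a dict with "img" (400x640x3 uint8, blue, green, red), "K" (3x3 intrinsics, pixels), "view" (4x4, takes a point from world to camera coordinates); the wrist camera has in their place "tool_from_camera" (4x4, takes a point from camera to tool coordinates, whose origin is the TCP and whose axes are the flange's). Camera axes: x right, y up, looking along -z (the intrinsics and any distortion apply to the point x, -y, -z); pixel columns grow to the right and rows downward; lengths in m; the calibration is good to about 2 mm. A picture is of the moment at which its call begins: read the wrist's pose just before it. There is no depth.
- bot.close_job(): hands the job in, once; it reports no verdict.
Trained networks look in a picture, given as the dict that the camera call returned (one of the last four; its "shot" number tells which), for a name from the list of things; names that differ only in an ending like _2 or _b are one class to them, and where a whole thing is asked for, a point or a joint stands for the part that bears it (a point fixed in the world has none). Each returns a list of dicts, best first, with "p" (0 to 1); they miss things now and then, are a little off and sometimes report something else, mostly with a low value. They report only what shows in the picture. A call takes as long as a camera call. They do not tell look-alikes from the thing itself.
- bot.cut_out(picture, thing): "region" (400x640 bool, what is visible of it) and "pixel" ([column, row] in pixels, amid what is visible of it).
The state is a dict: "t": time; "joint_pos": joint angles; "qvel": joint speeds; "effort": joint torques, N m; "tool_pos": TCP position; "eef_rot": TCP orientation; "ft_force": force on the tool from outside, world axes, zero at the start; "moment": the same for the moment, N m; "finger_gap": finger opening in m.
Only numpy, scipy, OpenCV 4.12 (cv2) and the standard library are available. Lean on these libraries where they do the work, as an engineer would, in place of code of your own. Each camera call takes 0.05 s, during which the arm holds its last target. There are 200 camera calls.

TASK

The telescopic brush pole is held in the bench vice: push the one brush head whose socket properly fits the pole's tip fully home against the tip's collar and let go of it. Then pinch the pole's black grip so that its red button is pressed right in, draw the handle out past its first stop to the second stop, fully extended, and finish still gripping it there so that I can open the vice. Leave the other two brush heads and the other things on the bench where they are.

Things in the scene. Friction and masses are not known exactly. Their poses are not given: they have to be found in the camera images.
- collar (a point): centre of the front face of the black collar (30 mm across) at the root of the pole's grey spigot. The pole is level, axis 85 mm above the bench; +y runs along it to the free tip, x across, z up. From here the spigot runs 46 mm in +y: 20 mm in diameter for 34 mm, then tapering to 11 mm. Fixed: does not move
- vice: blue bench vice, fixed, gripping the pole's inner tube; origin on the bench 46 mm behind (-y of) and 85 mm below collar, same axes. Jaws 60 mm wide along the pole, top 98 mm above the bench; screw handle on the +x side, 114 mm out
- handle_grip (a point): grip point, on the pole axis level with the middle of the red button; moves with the handle, axes as collar; 166 mm in -y from collar while pushed in. The flat-sided black grip is 30 mm wide (x), 32 high, from 45 mm in +y to 95 mm in -y of here; the whole handle from 78 in +y to 127 in -y. Slides to -y, level, as it is drawn out
- handle (a joint): how far the handle is drawn out, m: 0 pushed in, 0.060 first stop, 0.120 second stop and end of travel. A spring pin locks it at 0, 0.060 and 0.120 unless the button is held in; with the button held in it slides, past 0.060 too, with about 1.5 N of friction
- button_face (a point): centre of the outer face of the red button on the grip's +x side; 24 mm long (y), 14 high, standing 6 mm proud of the grip's side when out, 1 mm when pressed in. Moves with the handle
- button (a joint): how far the red button is pressed in, m: 0 out, 0.005 right in (takes about 6 N; a firm pinch of 20 to 30 N across the grip presses it and holds the grip well); it springs out when released at a stop
- brush_a_mid (a point): block centre of the brush head with small socket (bore 16 mm, yellow tube 23 mm outside, 52 long, out of the block's -y end on its centre line). Wooden block 36 wide (x) x 70 (y) x 20 mm; its centre, about the centre of mass, is 36 mm above the bench: pinch here across x. 26 mm of stiff black bristles below; z up; 0.12 kg
- brush_b_mid (a point): block centre of the brush head with middle-size socket (bore 22.5 mm, yellow tube 29.5 mm outside, 52 long, out of the block's -y end on its centre line). Wooden block 36 wide (x) x 70 (y) x 20 mm; its centre, about the centre of mass, is 36 mm above the bench: pinch here across x. 26 mm of stiff black bristles below; z up; 0.12 kg; fits the spigot
- brush_b_mouth (a point): centre of the open mouth of the middle-size head's socket, 87 mm from brush_b_mid in the head's -y, on the socket axis. The socket is 50 mm deep; fully home, the mouth meets the collar and the head's y and z axes lie along the collar's
- brush_c_mid (a point): block centre of the brush head with large socket (bore 30 mm, yellow tube 37 mm outside, 52 long, out of the block's -y end on its centre line). Wooden block 36 wide (x) x 70 (y) x 20 mm; its centre, about the centre of mass, is 36 mm above the bench: pinch here across x. 26 mm of stiff black bristles below; z up; 0.12 kg
- tiffin: closed stack of three steel tiffin tiers in its carrying frame, 112 mm across, 190 mm high, standing on the bench; origin at the centre of its underside; to be left alone
- jar: small glass jar with metal cap, 60 mm across, 85 mm high; origin at the centre of its underside; to be left alone
- case: white mouthguard case, 75 x 85 x 27 mm; origin at the centre of its underside; to be left alone
- grip_ring: red silicone grip ring, 76 mm outside, 44 mm hole, 20 mm high, flat on the bench; origin at the centre of its underside; to be left alone
There are look-alikes about, which are no part of the job. Leave any turquoise look-alike of the part that bears brush_b_mid alone.

How it is judged:
By the outcome, as a careful person would: the job done as asked, in the order asked, and still so for the second after the job is handed in, while the arm keeps its last pose, push and grip.
It also fails if it takes over 64 s, if anything falls off the work surface, if the arm or the gripper's body presses on something with over 40 N, if the wrist force passes 120 N, or if a joint passes its speed limit or range.

## Working session

There is one attempt and no reset: what is moved stays moved. The work goes in short steps, Python scripts to look and compute and a tool call to move; the robot and the scene stay as the last step left them, time stands still between calls to the robot, and variables do not carry over. Pictures are saved under pics/ and viewed, on a budget of 10 in all, crops included, one or two more only if the job needs it, and the job is handed in when it is done.

Besides the shell and the picture viewer there is one more tool, called after "Call:" by a JSON object that holds its "method" and its "body". drive_tool: Moves the arm, as the interface text tells. Its arguments: {"type":"object","properties":{"deltas":{"type":"array"},"grip":{"type":"number"},"newtons":{"type":"number"}},"required":["deltas"]}

```bash
ls; mkdir -p pics; python3 - <<'E'
from station import bot
import cv2,numpy as np
s=bot.state();print({k:np.round(v,3).tolist() for k,v in s.items()})
for n in("scene","top"):
    p=bot.camera(n);cv2.imwrite(f"pics/{n}0.png",p["img"]);print(n,p["K"],np.round(p["view"],3).tolist(),[k for k in p])
    for th in("brush_b_mid","handle_grip","button_face","vice","tiffin","jar","case","grip_ring"):
        print(n,th,[(round(d["p"],2),np.round(d["pixel"]).tolist(),int(d["region"].sum())) for d in bot.cut_out(p,th)])
E
```

```text
pics
{'t': 0.0, 'joint_pos': [1.209, 0.537, -0.004, 1.539, 0.003, 1.067, -0.071], 'qvel': [0.0, 0.001, 0.001, 0.001, -0.002, -0.001, 0.001], 'effort': [-0.0, -57.098, 0.991, -25.16, -0.056, 0.018, 0.0], 'tool_pos': [0.189, -0.621, 0.238], 'eef_rot': [-0.001, 0.989, 0.147, -0.0], 'ft_force': [-0.479, 0.224, 0.682], 'moment': [0.035, -0.016, -0.021], 'finger_gap': 0.088}
scene [[407.85844445   0.         320.62925846]
 [  0.         407.85844445 194.20547128]
 [  0.           0.           1.        ]] [[-0.43, 0.903, 0.016, 0.189], [-0.558, -0.279, 0.781, 0.246], [0.71, 0.327, 0.624, -1.531], [0.0, 0.0, 0.0, 1.0]] ['img', 'K', 'view', 'shot']
scene brush_b_mid [(0.67, [264.0, 168.0], 433), (0.67, [294.0, 144.0], 270), (0.61, [216.0, 171.0], 386)]
scene handle_grip [(0.94, [268.0, 205.0], 1036)]
scene button_face [(0.5, [271.0, 212.0], 9)]
scene vice [(0.96, [311.0, 219.0], 3081)]
scene tiffin [(0.75, [483.0, 235.0], 3909)]
scene jar [(0.97, [447.0, 282.0], 1064)]
scene case [(0.68, [211.0, 148.0], 456)]
scene grip_ring []
top [[438.88411256   0.         320.67836869]
 [  0.         438.88411256 196.81246211]
 [  0.           0.           1.        ]] [[-0.0, -1.0, -0.016, 0.023], [0.989, -0.003, 0.149, -0.523], [-0.149, -0.016, 0.989, -1.261], [0.0, 0.0, 0.0, 1.0]] ['img', 'K', 'view', 'shot']
top brush_b_mid [(0.94, [394.0, 217.0], 537), (0.79, [435.0, 200.0], 554), (0.74, [384.0, 275.0], 477), (0.68, [478.0, 243.0], 775)]
top handle_grip [(0.75, [349.0, 156.0], 834)]
top button_face []
top vice [(0.94, [310.0, 158.0], 1924)]
top tiffin [(0.94, [166.0, 202.0], 1856)]
top jar [(0.81, [192.0, 160.0], 465)]
top case [(0.6, [477.0, 243.0], 786), (0.16, [396.0, 218.0], 508)]
top grip_ring [(0.82, [344.0, 111.0], 419), (0.52, [321.0, 211.0], 484)]
```

```bash
python3 - <<'E'
import cv2
a=cv2.imread("pics/top0.png")[90:310,120:520];cv2.imwrite("pics/t1.png",cv2.resize(a,None,fx=2,fy=2,interpolation=2))
a=cv2.imread("pics/scene0.png")[110:310,180:520];cv2.imwrite("pics/s1.png",cv2.resize(a,None,fx=2.3,fy=2.3,interpolation=2))
E
```

```text
(no output)
```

View pics/t1.png

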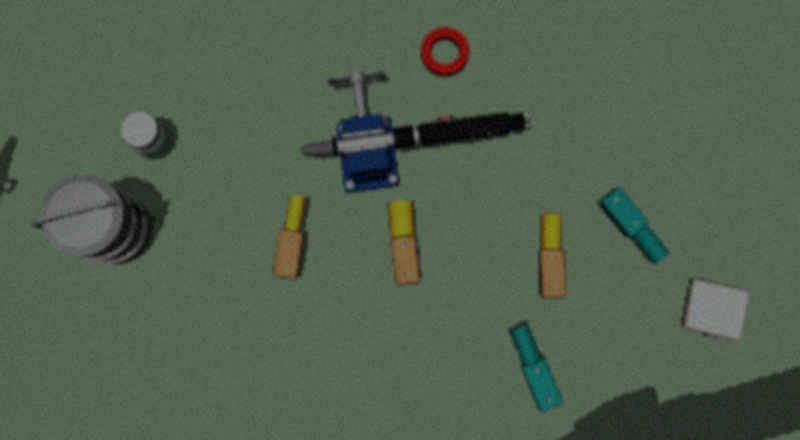

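View pics/s1.png

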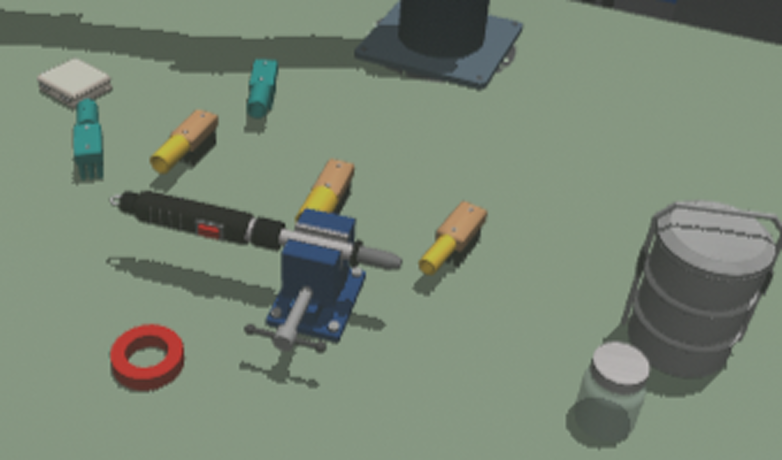

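Top crop: there are three wooden heads with yellow sockets at (288,235), (404,240) and (552,255), and two turquoise look-alikes at (633,225) and (537,365). The pole tip is at the left (305,150), with the button at (445,120). I'll measure the socket widths and positions next.

```bash
cat > h.py <<'E'
import numpy as np,cv2
from station import bot
from scipy.spatial.transform import Rotation as R
def ray(p,uv,view=None):
    V=p["view"] if view is None else view
    V=np.array(V);K=np.array(p["K"]);q=np.linalg.inv(K)@[uv[0],uv[1],1]
    d=V[:3,:3].T@np.array([q[0],-q[1],-q[2]]);return -V[:3,:3].T@V[:3,3],d
def onz(p,uv,z,view=None):
    c,d=ray(p,uv,view);return c+d*(z-c[2])/d[2]
def proj(p,X,view=None):
    V=np.array(p["view"] if view is None else view);q=V[:3,:3]@X+V[:3,3];q=np.array(p["K"])@[q[0],-q[1],-q[2]];return q[:2]/q[2]
def tri(a,ua,b,ub):
    c,d=ray(a,ua);e,f=ray(b,ub);A=[];B=[]
    for o,v in((c,d),(e,f)):
        v=v/np.linalg.norm(v);M=np.eye(3)-np.outer(v,v);A.append(M);B.append(M@o)
    return np.linalg.lstsq(np.vstack(A),np.hstack(B),rcond=None)[0]
def tool():
    s=bot.state();w,x,y,z=s["eef_rot"];T=np.eye(4);T[:3,:3]=R.from_quat([x,y,z,w]).as_matrix();T[:3,3]=s["tool_pos"];return T
def wrist():
    T=tool();p=bot.camera("wrist");V=np.linalg.inv(T@np.array(p["tool_from_camera"]));p["view"]=V;return p
def blobs(img,lo,hi,amin=30):
    m=cv2.inRange(cv2.cvtColor(img,cv2.COLOR_BGR2HSV),lo,hi);n,l,st,c=cv2.connectedComponentsWithStats(m)
    return [(l==i) for i in range(1,n) if st[i,4]>=amin]
def rect(m,p,z):
    v,u=np.nonzero(m);P=np.array([onz(p,a,z)[:2] for a in zip(u,v)],np.float32)*1000
    c,e,a=cv2.minAreaRect(P);return P,np.array(c)/1000,e,a
E
python3 - <<'E'
from h import *
p=bot.camera("top");img=p["img"];print("cam",ray(p,(0,0))[0])
for n,lo,hi,z in(("yellow",(22,150,80),(35,255,255),.045),("wood",(8,60,90),(20,190,255),.046),("red",(0,150,60),(6,255,255),.02),("blue",(105,120,40),(125,255,255),.09)):
    for m in blobs(img,lo,hi,12):
        P,c,e,a=rect(m,p,z);v,u=np.nonzero(m);print(n,m.sum(),u.mean().round(),v.mean().round(),np.round(P.mean(0)),np.round(e,1),round(a,1))
for th in("handle_grip",):
  for d in bot.cut_out(p,th):
    v,u=np.nonzero(d["region"]);P,c,e,a=rect(d["region"],p,.09)
    print(th,u.min(),u.max(),np.round(c,3),np.round(e,1),a)
# pole dark/grey row centre line
E
```

```text
cam [3.29010184e-01 9.79860665e-04 1.32479366e+00]
yellow 117 267.0 196.0 [524. 181.] [19.6 51.8] 81.6
yellow 197 320.0 199.0 [515.  24.] [51.7 33.1] 4.6
yellow 163 395.0 206.0 [ 495. -197.] [26.4 50.3] 89.8
wood 13 336.0 105.0 [804. -25.] [ 7.5 40.1] 33.3
wood 255 263.0 217.0 [464. 190.] [33.  67.3] 81.7
wood 259 322.0 220.0 [454.  17.] [68.  33.6] 6.2
wood 257 396.0 226.0 [ 435. -198.] [67.6 33.2] 1.8
red 292 342.0 115.0 [781. -44.] [71.1 74. ] 89.7
blue 150 301.0 152.0 [647.  78.] [27.5 76.3] 6.8
blue 345 304.0 173.0 [585.  69.] [56.3 76.5] 9.4
handle_grip 316 383 [ 0.642 -0.062] [ 38.5 193.9] 7.055979251861572
```

Socket widths from the top view (about +3 mm of edge bias) are 23, 36 and 29.5 mm. The middle-size head is therefore the one at full-image (395,215), world (0.435, -0.198). The other candidates are wooden (263,210) small, wooden (321,212) large, and turquoise (436,202) and (388,272). I'll approach the middle one and check it with the wrist camera.

```bash
cat >> h.py <<'E'
def yawof(T): return np.degrees(np.arctan2(T[1,0],T[0,0]))
def plan(pos,yaw,n,T=None):
    """rows (mm,deg) to bring TCP to pos & tool-x yaw, tool pointing down; carries rounding"""
    T=tool() if T is None else T
    a=T[:3,3].copy();y=yawof(T);p0=a.copy();y0=y;dy=yaw-y0
    if dy>180:dy-=360
    if dy<-180:dy+=360
    out=[]
    for i in range(1,n+1):
        g=p0+(np.array(pos)-p0)*i/n-a;r=np.radians(y)
        d=np.round(1000*np.array([g[0]*np.cos(r)+g[1]*np.sin(r),g[0]*np.sin(r)-g[1]*np.cos(r),-g[2]]))
        s=-np.round((y0+dy*i/n-y)*10)/10
        a=a+np.array([d[0]*np.cos(r)+d[1]*np.sin(r),d[0]*np.sin(r)-d[1]*np.cos(r),-d[2]])/1000;y-=s
        out+=[*map(int,d),float(s)]
    for i in range(0,len(out),32):print(out[i:i+32])
E
python3 - <<'E'
from h import *
plan((.40,-.198,.24),180,16)
p=bot.camera("wrist");print(p["K"],np.round(p["tool_from_camera"],3))
E
```

```text
[20, -21, 0, -10.2, 24, -18, 0, -10.2, 27, -13, 0, -10.2, 28, -8, 0, -10.2, 30, -3, 0, -10.2, 29, 2, 0, -10.1, 29, 7, -1, -10.2, 27, 13, 0, -10.2]
[24, 17, 0, -10.2, 21, 20, 0, -10.2, 17, 25, 0, -10.2, 12, 27, 0, -10.2, 7, 28, 0, -10.2, 2, 30, 0, -10.2, -3, 29, 0, -10.2, -8, 29, 0, -10.1]
[[310.1708359    0.         317.81609203]
 [  0.         310.1708359  195.65874888]
 [  0.           0.           1.        ]] [[-0.001  0.946  0.324  0.084]
 [ 1.     0.     0.    -0.   ]
 [ 0.     0.324 -0.946 -0.146]
 [ 0.     0.     0.     1.   ]]
```

Call:
{"method": "drive_tool", "body": {"deltas": [20,-21,0,-10.2,24,-18,0,-10.2,27,-13,0,-10.2,28,-8,0,-10.2,30,-3,0,-10.2,29,2,0,-10.1,29,7,-1,-10.2,27,13,0,-10.2], "grip": 88}}

```text
t: 2.05
tool_pos: [0.2954, -0.4088, 0.24]
eef_rot: [0.0, 0.651, 0.759, -0.0]
ft_force: [0.4, 0.4, 0.2]
finger_gap: 0.0882
```

Call:
{"method": "drive_tool", "body": {"deltas": [24,17,0,-10.2,21,20,0,-10.2,17,25,0,-10.2,12,27,0,-10.2,7,28,0,-10.2,2,30,0,-10.2,-3,29,0,-10.2,-8,29,0,-10.1]}}

```text
t: 3.05
tool_pos: [0.4005, -0.1971, 0.2399]
eef_rot: [0.0, -0.002, 1.0, -0.0]
ft_force: [0.2, -0.3, 0.8]
finger_gap: 0.0877
```

```bash
python3 - <<'E'
from h import *
T=tool();print(T[:3,3],yawof(T),np.round(bot.state()["joint_pos"],2))
p=wrist();cv2.imwrite("pics/w1.png",p["img"])
for n,lo,hi,z in(("yellow",(22,150,60),(35,255,255),.047),("wood",(8,60,80),(20,190,255),.046)):
    for m in blobs(p["img"],lo,hi,200):
        P,c,e,a=rect(m,p,z);v,u=np.nonzero(m);print(n,m.sum(),u.mean().round(),v.mean().round(),np.round(c,4),np.round(e,1),round(a,1))
E
```

```text
[ 0.40051313 -0.1971098   0.23993987] -179.74200074271167 [ 1.03  0.27 -0.78  2.02  0.24  0.94  1.71]
yellow 698 318.0 243.0 [ 0.4952 -0.1961] [53.3 26.1] 0.2
yellow 728 488.0 257.0 [0.5131 0.0191] [63.5 39.4] 6.4
yellow 431 612.0 258.0 [0.5133 0.1674] [25.5 38.4] 75.8
wood 1698 318.0 195.0 [ 0.4322 -0.1964] [71.  35.5] 0.2
wood 1563 498.0 210.0 [0.4516 0.0151] [74.9 39.3] 7.8
wood 666 630.0 228.0 [0.4683 0.173 ] [73.  27.8] 18.8
wood 315 519.0 336.0 [0.6308 0.0769] [98.6 23.2] 11.5
wood 285 116.0 338.0 [ 0.6356 -0.4714] [21.2 92.6] 80.5
```

View pics/w1.png

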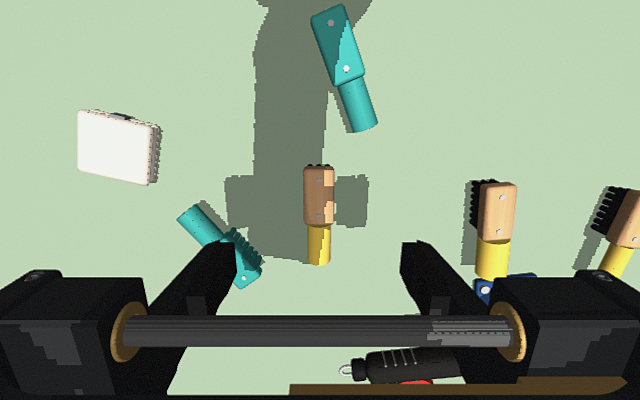

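Wrist picture: the middle head is at (318,215) between the fingers, with an intermediate tube width. The large head is at (495,230), and the turquoise ones at (220,245) and (345,65) are clear of the fingers. I'll descend and grip at (0.4325, -0.1963).

Call:
{"method": "drive_tool", "body": {"deltas": [-16,0,28,-0.3,-16,0,28,0,0,-1,28,0,0,0,28,0,0,0,28,0,0,0,28,0,0,0,28,0,0,0,27,0]}}

```text
t: 4.1
tool_pos: [0.4323, -0.1991, 0.0159]
eef_rot: [0.0, -0.002, 1.0, -0.0]
ft_force: [0.5, 0.4, -0.4]
finger_gap: 0.0881
```

Call:
{"method": "drive_tool", "body": {"deltas": [0,0,0,0,0,0,0,0,0,0,0,0,0,0,0,0,0,0,0,0,0,0,0,0,0,0,0,0,0,0,0,0], "grip": 0, "newtons": 40}}

```text
t: 5.1
tool_pos: [0.4323, -0.1986, 0.017]
eef_rot: [0.0, -0.002, 1.0, -0.0]
ft_force: [-1.3, 1.7, 5.3]
finger_gap: 0.0357
```

```bash
python3 - <<'E'
from h import *
T=tool();print(T[:3,3],yawof(T),bot.state()["finger_gap"])
E
```

```text
[ 0.43225931 -0.19855272  0.01697983] -179.74018763361767 0.035741268203866236
```

```bash
python3 - <<'E'
from h import *
T=tool();T[2,3]+=.06
plan((.63,.03,.25),97,14,T)
E
```

```text
[-14, 16, -12, 5.9, -13, 18, -13, 6.0, -10, 19, -12, 5.9, -9, 20, -12, 6.0, -6, 20, -13, 5.9, -4, 21, -12, 6.0, -2, 22, -13, 5.9, 0, 21, -12, 6.0]
[2, 22, -12, 5.9, 5, 21, -13, 6.0, 7, 21, -12, 5.9, 8, 19, -12, 6.0, 11, 19, -13, 5.9, 13, 17, -12, 6.0]
```

Call:
{"method": "drive_tool", "body": {"deltas": [0,0,-30,0,0,0,-30,0,-14,16,-12,5.9,-13,18,-13,6,-10,19,-12,5.9,-9,20,-12,6,-6,20,-13,5.9,-4,21,-12,6]}}

```text
t: 6.1
tool_pos: [0.5162, -0.1004, 0.1507]
eef_rot: [-0.0, 0.306, 0.952, -0.0]
ft_force: [0.8, -0.4, -1.6]
finger_gap: 0.0355
```

Call:
{"method": "drive_tool", "body": {"deltas": [-2,22,-13,5.9,0,21,-12,6,2,22,-12,5.9,5,21,-13,6,7,21,-12,5.9,8,19,-12,6,11,19,-13,5.9,13,17,-12,6]}}

```text
t: 7.1
tool_pos: [0.6296, 0.03, 0.2495]
eef_rot: [-0.0, 0.664, 0.748, -0.001]
ft_force: [-0.4, -1.0, -1.3]
finger_gap: 0.0354
```

```bash
python3 - <<'E'
from h import *
T=tool();print(T[:3,3],yawof(T),np.round(bot.state()["joint_pos"],2))
p=wrist();cv2.imwrite("pics/w2.png",p["img"])
q=bot.camera("top")
for th in ("jar","tiffin"):
  for d in bot.cut_out(q,th)[:1]:
    v,u=np.nonzero(d["region"]);print(th,onz(q,(u.mean(),v.mean()),.05 if th=="jar" else .1))
E
```

```text
[0.62962179 0.02999373 0.24947869] 96.75009151950995 [ 0.13  0.52 -0.36  1.57  0.2   1.09 -0.16]
jar [0.64017098 0.40139158 0.05      ]
tiffin [0.50669291 0.45602659 0.1       ]
```

View pics/w2.png

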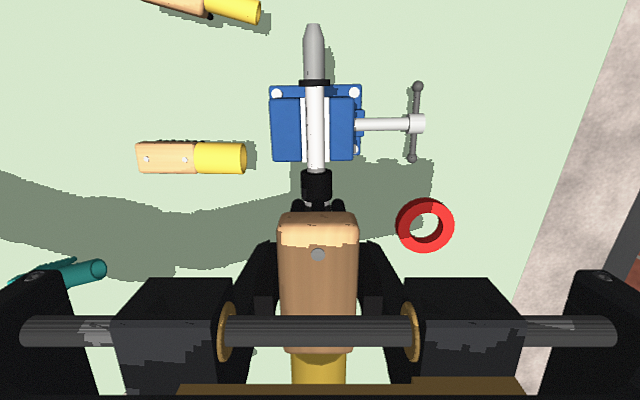

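Wrist picture: the spigot runs from (313,25) to the collar at (315,82). The held head has its tube pointing -y (image bottom), which is the right way round. I'll measure the spigot axis precisely.

```bash
python3 - <<'E'
from h import *
p=wrist();img=p["img"];hsv=cv2.cvtColor(img,cv2.COLOR_BGR2HSV)
for r in(22,30,50,70,80,83):print(r,[tuple(map(int,x)) for x in hsv[r,296:334:2,1:]])
mid=[]
for r in range(40,78):
    m=(hsv[r,295:335,1]<22)&(hsv[r,295:335,2]>40);c=np.nonzero(m)[0]
    if len(c)>6:mid.append((295+(c.min()+c.max())/2,r,c.max()-c.min()+1))
mid=np.array(mid);print(mid[::5])
P=np.array([onz(p,m[:2],.085) for m in mid]);
k=np.polyfit(P[:,1],P[:,0],1);print("x=k*y+b",k,"yaw",np.degrees(np.arctan(-k[0])), "resid",np.std(P[:,0]-np.polyval(k,P[:,1])))
print("col brightness",[(r,int(hsv[r,308:320,2].mean())) for r in range(18,30)],[(r,int(hsv[r,308:320,2].mean())) for r in range(72,92)])
for r in(76,77,78,79,80):print(r,onz(p,(315,r),.095))
for r in(22,23,24):print(r,onz(p,(313,r),.085))
E
```

```text
22 [(28, 231), (29, 232), (31, 232), (30, 232), (29, 232), (30, 232), (30, 241), (29, 200), (12, 177), (7, 187), (8, 182), (12, 172), (36, 201), (28, 235), (29, 232), (30, 232), (30, 232), (29, 232), (30, 232)]
30 [(28, 233), (28, 233), (27, 232), (30, 231), (29, 234), (37, 174), (2, 138), (8, 168), (7, 182), (5, 193), (7, 190), (4, 179), (5, 153), (6, 125), (40, 231), (29, 232), (29, 232), (30, 233), (27, 232)]
50 [(30, 231), (30, 232), (30, 233), (28, 234), (36, 169), (4, 139), (3, 162), (7, 178), (5, 190), (5, 198), (5, 194), (4, 181), (5, 169), (9, 146), (2, 123), (30, 101), (36, 140), (36, 135), (40, 121)]
70 [(29, 232), (30, 231), (30, 232), (28, 233), (39, 217), (4, 131), (6, 162), (6, 182), (4, 188), (5, 195), (5, 191), (6, 177), (8, 165), (4, 140), (7, 112), (28, 101), (33, 140), (39, 137), (35, 138)]
80 [(29, 232), (28, 243), (35, 66), (40, 19), (38, 27), (8, 33), (16, 31), (13, 39), (12, 42), (18, 42), (6, 44), (16, 47), (12, 42), (26, 39), (8, 34), (26, 30), (35, 22), (102, 5), (37, 130)]
83 [(35, 249), (30, 255), (47, 114), (29, 26), (24, 32), (7, 36), (19, 41), (16, 49)
[... 307 characters left out ...]
910215 resid 0.0001229889671573357
col brightness [(18, 232), (19, 231), (20, 233), (21, 238), (22, 188), (23, 165), (24, 167), (25, 167), (26, 170), (27, 169), (28, 172), (29, 174)] [(72, 182), (73, 181), (74, 182), (75, 181), (76, 184), (77, 199), (78, 83), (79, 35), (80, 41), (81, 44), (82, 45), (83, 42), (84, 24), (85, 109), (86, 240), (87, 251), (88, 247), (89, 246), (90, 246), (91, 245)]
76 [0.61383701 0.12416998 0.095     ]
77 [0.61393822 0.12333313 0.095     ]
78 [0.61403963 0.12249463 0.095     ]
79 [0.61414124 0.12165449 0.095     ]
80 [0.61424305 0.1208127  0.095     ]
22 [0.60657561 0.16862532 0.085     ]
23 [0.60666833 0.16784492 0.085     ]
24 [0.60676123 0.16706307 0.085     ]
```

```bash
python3 - <<'E'
from h import *
plan((.5953,.2688,.20),97.36,8)
T=tool();T[:3,3]=(.5953,.2688,.2)
E
```

```text
[30, 0, 6, -0.0, 31, -1, 6, -0.1, 30, 0, 6, -0.0, 30, -1, 6, -0.1, 31, 0, 6, -0.0, 30, 0, 6, -0.0, 30, -1, 7, -0.1, 31, 0, 6, -0.0]
```

Call:
{"method": "drive_tool", "body": {"deltas": [30,0,6,-0.1,31,-1,6,-0.1,30,0,6,-0.1,30,-1,6,-0.1,31,0,6,-0.1,30,0,6,-0.1,30,-1,7,0,31,0,6,0]}}

```text
t: 8.35
tool_pos: [0.5953, 0.2691, 0.1995]
eef_rot: [0.0, 0.659, 0.752, -0.001]
ft_force: [0.6, -0.7, -0.5]
finger_gap: 0.0355
```

Call:
{"method": "drive_tool", "body": {"deltas": [0,0,25,0,0,0,25,0,0,0,25,0,0,0,25,0,0,0,20,0,0,0,14,0,0,0,0,0,0,0,0,0]}}

```text
t: 9.35
tool_pos: [0.5964, 0.2706, 0.0675]
eef_rot: [0.0, 0.659, 0.752, 0.001]
ft_force: [0.2, -0.4, -0.9]
finger_gap: 0.0354
```

```bash
python3 - <<'E'
from h import *
T=tool();print(T[:3,3],yawof(T));plan((.5953,.2688,.066),97.36,1)
p=wrist();cv2.imwrite("pics/w3.png",p["img"])
q=bot.camera("top");cv2.imwrite("pics/t3.png",cv2.resize(q["img"][110:210,180:340],None,fx=4,fy=4,interpolation=2))
s=bot.camera("scene");cv2.imwrite("pics/s3.png",cv2.resize(s["img"][130:330,280:500],None,fx=3,fy=3,interpolation=2))
for n,im in(("top",q),("scene",s)):
  for z in(.066+.019,):
    m=blobs(im["img"],(22,120,50),(36,255,255),40)
    for b in m:
      P,c,e,a=rect(b,im,z);v,u=np.nonzero(b);print(n,b.sum(),u.mean().round(),v.mean().round(),np.round(c,4),np.round(e,1),round(a,1))
E
```

```text
[0.59639812 0.27062568 0.06749711] 97.55462734153558
[-2, -1, 1, 0.2]
top 71 262.0 165.0 [0.6098 0.1939] [29.5 23.7] 89.8
top 216 320.0 199.0 [0.5107 0.0223] [51.8 34.9] 4.6
scene 116 319.0 196.0 [0.5554 0.0476] [61.1 33.8] 4.9
scene 310 369.0 224.0 [0.5839 0.1971] [80.4 46.1] 19.2
```

View pics/s3.png

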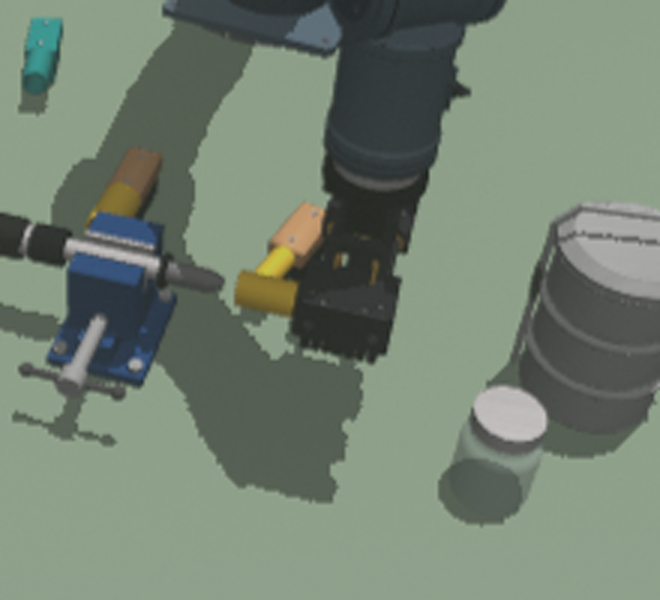

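Scene crop: the socket mouth (240,290) faces the spigot tip (215,280) at about the same height. I'll do one relative check of their alignment in the two fixed cameras.

```bash
python3 - <<'E'
from h import *
q=bot.camera("top");s=bot.camera("scene")
Z=.085;k=np.array([-.12911,.62994])
ax=lambda y:np.array([k[0]*y+k[1],y,Z])
for n,p in(("top",q),("scene",s)):
    hsv=cv2.cvtColor(p["img"],cv2.COLOR_BGR2HSV)
    # perpendicular offset (px) of spigot/tube silhouettes vs. predicted axis
    for nm,ys in(("spigot",(.13,.14,.15)),("tube",(.192,.20,.205) if n=="top" else(.192,.20,.21))):
        for y in ys:
            a=proj(p,ax(y));t=proj(p,ax(y+.01))-a;t/=np.linalg.norm(t);nn=np.array([-t[1],t[0]])
            if nn[1]<0:nn=-nn
            w=np.arange(-14,14.1,.25);pts=(a+w[:,None]*nn).astype(np.float32)
            S=cv2.remap(hsv,pts[:,:1],pts[:,1:],1)[:,0,:].astype(int)
            m=(S[:,1]<18) if nm=="spigot" else((S[:,0]>18)&(S[:,0]<36)&(S[:,1]>110))
            c=w[m];print(n,nm,y,np.round(a,1),c.min() if len(c) else None,c.max() if len(c) else None,c.mean() if len(c) else None)
    print("px per mm",np.linalg.norm(proj(p,ax(.15)+[.01,0,0])-proj(p,ax(.15)))/10,np.linalg.norm(proj(p,ax(.15)+[0,0,.01])-proj(p,ax(.15)))/10)
E
```

```text
top spigot 0.13 [283.  163.8] -2.0 1.75 -0.125
top spigot 0.14 [279.6 164.2] -2.25 1.0 -0.625
top spigot 0.15 [276.1 164.7] -2.25 -0.5 -1.375
top tube 0.192 [261.6 166.6] -5.75 3.0 -1.375
top tube 0.2 [258.9 166.9] -5.75 0.0 -2.875
top tube 0.205 [257.1 167.1] -5.75 -2.25 -4.0
px per mm 0.3375316770808279 0.08720780617354063
scene spigot 0.13 [338.7 221.2] -3.75 2.75 -0.5
scene spigot 0.14 [342.6 222.1] -3.75 2.75 -0.5
scene spigot 0.15 [346.6 223. ] -3.5 2.75 -0.375
scene tube 0.192 [363.5 226.9] -8.25 5.0 -1.625
scene tube 0.2 [366.8 227.6] -14.0 5.0 -4.5
scene tube 0.21 [370.9 228.6] -14.0 4.75 -4.625
px per mm 0.296944252881051 0.30490211280026325
```

Call:
{"method": "drive_tool", "body": {"deltas": [0,-1.5,1,0.2,-5,0,0,0,-6,0,0,0,-6,0,0,0,-6,0,0,0,-5,0,0,0,0,0,0,0,0,0,0,0]}}

```text
t: 10.6
tool_pos: [0.5981, 0.2425, 0.0658]
eef_rot: [0.0, 0.66, 0.751, 0.0]
ft_force: [-0.3, -0.1, -0.8]
finger_gap: 0.0354
```

Call:
{"method": "drive_tool", "body": {"deltas": [-5,0,0,0,-5,0,0,0,-5,0,0,0,-5,0,0,0,-5,0,0,0,-3,0,0,0,0,0,0,0,0,0,0,0]}}

```text
t: 11.6
tool_pos: [0.6018, 0.214, 0.0657]
eef_rot: [0.0, 0.66, 0.751, -0.0]
ft_force: [2.9, -1.3, -1.3]
finger_gap: 0.0352
```

Call:
{"method": "drive_tool", "body": {"deltas": [-1,0,0,0,-1,0,0,0,-1,0,0,0,-1,0,0,0,-1,0,0,0,-1,0,0,0,0,0,0,0,0,0,0,0]}}

```text
t: 12.6
tool_pos: [0.6019, 0.2122, 0.0661]
eef_rot: [-0.001, 0.66, 0.752, 0.002]
ft_force: [2.1, 8.0, -2.1]
finger_gap: 0.0351
```

Call:
{"method": "drive_tool", "body": {"deltas": [-2,0,0,0,-2,0,0,0,-2,0,0,0,-2,0,0,0,0,0,0,0,0,0,0,0,0,0,0,0,0,0,0,0]}}

```text
t: 13.6
tool_pos: [0.6016, 0.2122, 0.0667]
eef_rot: [-0.004, 0.658, 0.753, 0.006]
ft_force: [0.8, 22.6, -4.2]
finger_gap: 0.0354
```

```bash
python3 - <<'E'
from h import *
T=tool();print(T[:3,3],yawof(T))
a=wrist();s=bot.camera("scene");q=bot.camera("top")
f=lambda i,r,c:cv2.resize(i["img"][r:r+60,c:c+96],(780,290),interpolation=2)
cv2.imwrite("pics/s4.png",np.vstack([f(s,190,300),f(q,135,230)]))
E
```

```text
[0.60163209 0.21216244 0.06667463] 97.73116761081124
```

View pics/s4.png

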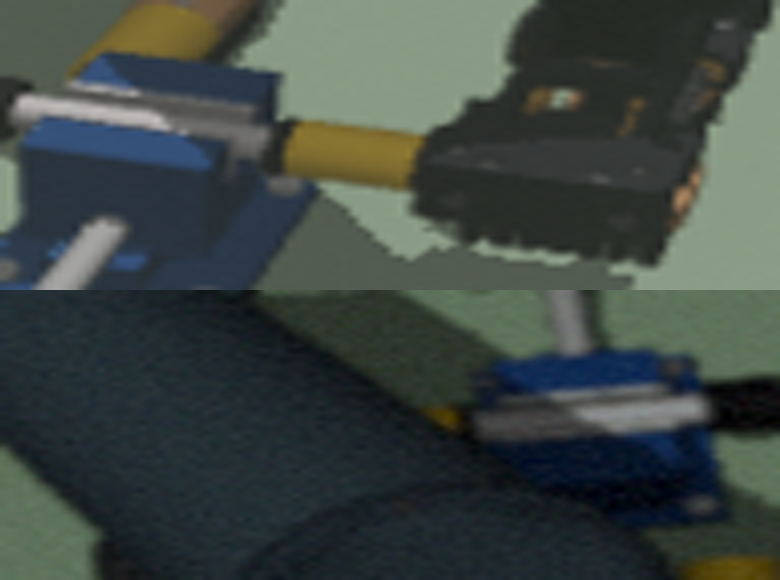

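The socket mouth sits against the black collar with no gap, and pushing at 22 N gives no further motion. I'll ease the push, release, and lift clear.

Call:
{"method": "drive_tool", "body": {"deltas": [2,0,0,0,2,0,0,0,2,0,0,0,1,0,0,0,0,0,0,0,0,0,0,0,0,0,0,0,0,0,0,0]}}

```text
t: 14.75
tool_pos: [0.6018, 0.2122, 0.0662]
eef_rot: [-0.002, 0.659, 0.752, 0.002]
ft_force: [1.8, 10.5, -2.0]
finger_gap: 0.0353
```

Call:
{"method": "drive_tool", "body": {"deltas": [0,0,0,0,0,0,0,0,0,0,0,0,0,0,0,0,0,0,-10,0,0,0,-25,0,0,0,-35,0,0,0,-45,0], "grip": 88}}

```text
t: 15.75
tool_pos: [0.6019, 0.2074, 0.1818]
eef_rot: [-0.0, 0.66, 0.751, -0.001]
ft_force: [0.2, 0.4, -0.3]
finger_gap: 0.0883
```

```bash
python3 - <<'E'
from h import *
g=np.array([.6141+.166*.128,.123-.166*.9918]);print("grip",g)
plan((g[0],g[1]-.0,.20),97.36,8)
E
```

```text
grip [ 0.635348  -0.0416388]
[-31, 0, -2, -0.0, -32, 0, -3, -0.0, -31, 0, -2, -0.0, -32, 1, -2, -0.0, -31, 0, -2, -0.0, -31, 0, -3, -0.0, -32, 0, -2, -0.0, -31, 0, -2, -0.0]
```

Call:
{"method": "drive_tool", "body": {"deltas": [-40,0,-8,0,-40,0,-8,0,-40,0,-8,0,-40,1,-8,0,-40,0,-8,0,-40,0,0,0,-40,0,0,0,-40,0,0,0]}}

```text
t: 16.75
tool_pos: [0.6444, -0.1109, 0.2216]
eef_rot: [0.0, 0.66, 0.751, 0.0]
ft_force: [-0.0, -0.5, -0.5]
finger_gap: 0.088
```

```bash
python3 - <<'E'
from h import *
T=tool();print(T[:3,3],yawof(T))
p=wrist();cv2.imwrite("pics/w5.png",p["img"])
for m in blobs(p["img"],(0,150,60),(8,255,255),20):
    v,u=np.nonzero(m);print("red",m.sum(),u.mean(),v.mean(),u.min(),u.max(),v.min(),v.max(),onz(p,(u.mean(),v.mean()),.09))
for d in bot.cut_out(p,"button_face"):print(d["p"],d["pixel"],onz(p,d["pixel"],.088))
print("pred grip px",proj(p,np.array([.6353,-.0416,.101])))
E
```

```text
[ 0.64442659 -0.11088306  0.22157765] 97.35246899324838
red 2855 449.22977232924694 120.41716287215412 412 484 86 155 [ 0.75029789 -0.03773203  0.09      ]
red 120 341.64166666666665 106.90833333333333 340 344 94 122 [ 0.65538235 -0.03846871  0.09      ]
0.69 [342.3, 103.7] [ 0.65570213 -0.03583976  0.088     ]
pred grip px [318.06652223 108.3099122 ]
```

View pics/w5.png

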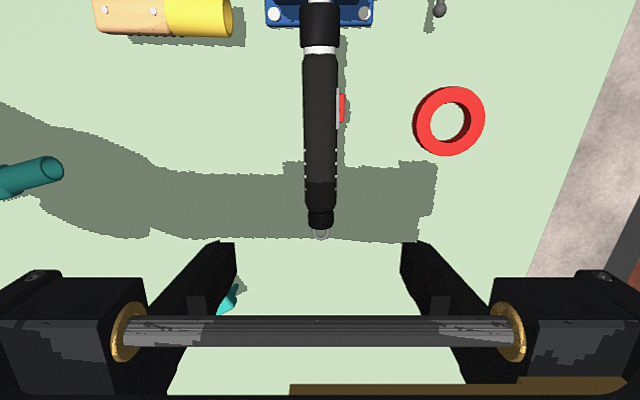

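The red button is at (342,107), giving a grip point of about (0.6354, -0.040) with the fingers straddling the handle. I'll move over it, descend, and then pinch at 28 N.

Call:
{"method": "drive_tool", "body": {"deltas": [36,0,0,0,36,0,10,0,0,0,25,0,0,0,30,0,0,0,30,0,0,0,30,0,0,0,20,0,0,0,10,0]}}

```text
t: 17.85
tool_pos: [0.6349, -0.0377, 0.0651]
eef_rot: [-0.0, 0.66, 0.751, -0.0]
ft_force: [-0.1, 0.5, -0.3]
finger_gap: 0.0877
```

Call:
{"method": "drive_tool", "body": {"deltas": [0,0,0,0,0,0,0,0,0,0,0,0,0,0,0,0,0,0,0,0,0,0,0,0,0,0,0,0,0,0,0,0], "grip": 0, "newtons": 28}}

```text
t: 18.85
tool_pos: [0.6372, -0.038, 0.0662]
eef_rot: [0.001, 0.66, 0.751, 0.002]
ft_force: [7.0, 0.2, -4.1]
finger_gap: 0.0305
```

Gap is about 31 mm, so the button is right in. I'll relieve the side load and draw.

Call:
{"method": "drive_tool", "body": {"deltas": [0,2,0,0,-4,0,0,0,-6,0,0,0,-7,0,0,0,-7,0,0,0,-7,0,0,0,-7,0,0,0,-7,0,0,0]}}

```text
t: 19.85
tool_pos: [0.6434, -0.0829, 0.0661]
eef_rot: [0.0, 0.66, 0.751, 0.0]
ft_force: [1.6, 1.9, 5.8]
finger_gap: 0.0304
```

```bash
python3 - <<'E'
from h import *
T=tool();s=bot.state();print(T[:3,3],yawof(T),s["ft_force"],s["finger_gap"])
E
```

```text
[ 0.6433851  -0.08292246  0.06606499] 97.34935966765718 [1.56929447 1.89337347 5.75142939] 0.030381463171298227
```

Call:
{"method": "drive_tool", "body": {"deltas": [-8,0,0,0,-8,0,0,0,-8,0,0,0,-8,0,0,0,-8,0,0,0,-8,0,0,0,-8,0,0,0,-6,0,0,0]}}

```text
t: 20.85
tool_pos: [0.6518, -0.1445, 0.0661]
eef_rot: [0.001, 0.66, 0.751, 0.001]
ft_force: [5.3, 4.0, 6.0]
finger_gap: 0.0305
```

Call:
{"method": "drive_tool", "body": {"deltas": [-5,0,0,0,-3,0,0,0,-2,0,0,0,-2,0,0,0,-1,0,0,0,0,0,0,0,0,0,0,0,0,0,0,0]}}

```text
t: 21.85
tool_pos: [0.6535, -0.1569, 0.0661]
eef_rot: [0.001, 0.66, 0.751, 0.001]
ft_force: [4.6, 2.6, 4.5]
finger_gap: 0.0302
```

```bash
python3 - <<'E'
from h import *
T=tool();s=bot.state();print(T[:3,3],yawof(T),s["ft_force"],s["finger_gap"],"travel",(np.array([.6372,-.0380])-T[:2,3])@[-.128,.9918])
E
```

```text
[ 0.65354157 -0.15691884  0.06610289] 97.36410963927511 [4.56033516 2.59105986 4.51810648] 0.030183322607998404 travel 0.12003543103459437
```

Call:
{"method": "drive_tool", "body": {"deltas": [-1,0,0,0,-1,0,0,0,-1,0,0,0,-1,0,0,0,-1,0,0,0,0,0,0,0,0,0,0,0,0,0,0,0]}}

```text
t: 22.85
tool_pos: [0.6535, -0.157, 0.0661]
eef_rot: [-0.002, 0.659, 0.752, 0.002]
ft_force: [2.3, 11.9, 8.5]
finger_gap: 0.0307
```

```bash
python3 - <<'E'
from h import *
T=tool();s=bot.state();print(T[:3,3],yawof(T),s["ft_force"],s["finger_gap"],"travel",(np.array([.6372,-.0380])-T[:2,3])@[-.128,.9918])
a=bot.camera("scene");q=bot.camera("top")
cv2.imwrite("pics/f.png",np.vstack([cv2.resize(a["img"][120:320,180:500],(780,480)[:2],interpolation=2)[:300],cv2.resize(q["img"][130:240,230:500],(780,300),interpolation=2)]))
E
```

```text
[ 0.65352854 -0.15696643  0.06606112] 97.5021810078281 [ 2.27070865 11.92611561  8.46099576] 0.030691929710930682 travel 0.12008095914081415
```

View pics/f.png

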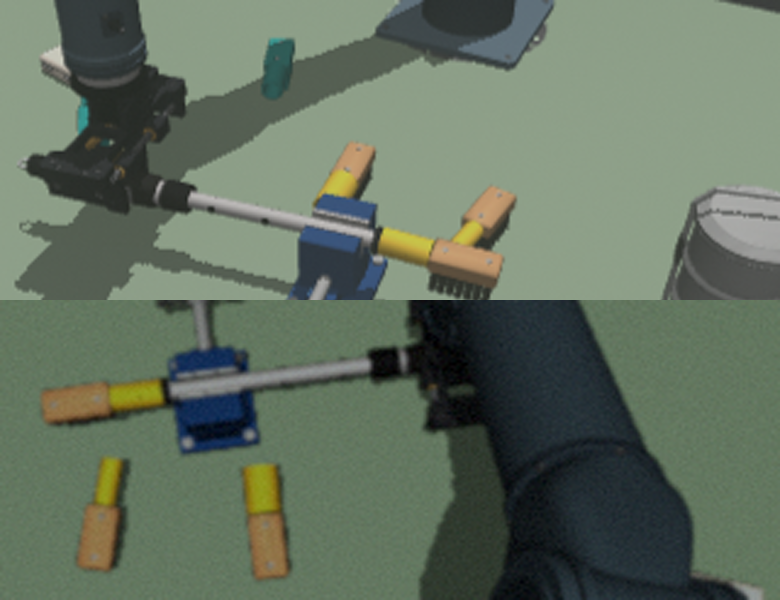

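```bash
python3 -c "
from station import bot
print(bot.close_job())"
```

```text
the job is handed in; nothing more can be done
None
```

The middle-size brush head is home on the pole, the handle is drawn out to its second stop, and the arm is still gripping it there with the button pressed. I handed the job in at about 23 s of the 64 s allowed.

- **Brush head:** Of the three wooden heads I chose the middle-size one by its socket width. I pushed it until it stopped moving with 22 N on the wrist, then eased the push and let go. The pictures show its mouth against the collar with no gap. It stopped about 3 mm short of my predicted position, which I put down to measuring error and where I gripped the block. The final view still shows it seated.
- **Handle:** I pinched the grip at 28 N. The fingers closed to about 30.5 mm, so the button is right in. The handle slid past the first stop and travelled 120.0 mm. A further 5 mm of commanded pull moved it no more and raised the force to about 12 N, so it is at the end stop. That light pull is still on.
- **Other things:** The last views show the other two wooden heads and the tiffin where they were. The jar and grip ring are out of that last crop. The turquoise look-alikes and the case are only partly visible, and I didn't measure any of them again. I went nowhere near them with the gripper except for passing over.

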